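Load the instrument cassette into its latched cradle

ROBOT

A 6-joint arm with a two-finger parallel gripper is mounted at the origin on the work surface. World frame = base frame: x ahead of the robot, y to its left, z up, the work surface at z = 0. Lengths are in m, angles in rad, forces in N, time in s.
With the tool pointing down it reaches from about 0.25 to 0.725 m from the base axis. Payload 4 kg.
Tool frame: the origin (TCP) lies on the centre line of the jaws, within the pads' length; the fingertips stand 14 mm ahead of it and the grasp point (between the pads) lies 5 mm behind it; z points along the fingers, x is the direction in which the jaws open and shut, and the axes are right-handed (so a half turn about z gives the same grasp; the last joint's range is limited). The gripper opens to 85 mm and grips with 20 to 120 N. Pads are 22 mm wide; open, the fingers measure 114 mm over their backs; the gripper's body (76 mm by 85 mm) begins 54 mm behind the grasp point. The pads swing forward as they close: fully open they stand 13 mm farther back than shut.
Start: joints at [-1.17, 0.241, 0.005, 1.335, 0, 1.571], TCP at [0.195, -0.46, 0.245] pointing down, gripper open.
Joint ranges: [-2.72, 2.72], [-1.05, 1.87], [-1.09, 1.28], [-1.99, 2.15], [-1.42, 1.44], [-3.14, 3.14]. Speed limits (rad/s): [2.79, 2.79, 3.14, 3.14, 3.14, 3.14].

INTERFACE

Orientations are given as a unit quaternion [x, y, z, w].
In Python, from workcell import get_obs, optics, ticket gives the robot as it stands.
- The arm moves only by the shell command python3 -m inch 'ROWS'. ROWS is JSON, a list that holds one entry, the list of rows, each a list of 5 numbers: the finger opening in cm, from 0 to 8.54, then the shift along the tool's x, y, z in cm, then the turn about the tool's z in degrees. In form: [[[fingers, dx, dy, dz, roll], ...]]. A call has exactly 5 rows; each row is the pose to reach, as a shift and turn from the pose measured when the call began, along the tool's axes at that moment; what a row does not reach only later rows make up. A row lasts 1/8 s, in which the tool goes at most 62.5 mm and 10.7 degrees, less where a joint would pass 70% of its speed; a pose out of reach is approached as far as the arm can. A call with a gripper value outside its range is refused whole. The fingers move at their own pace and stop on an object; the grip force is fixed at half the most. Time passes only in rows, so rows that repeat a pose let the fingers close, or fill a call up. It gives the time, the measured TCP pose, the force and the opening at its end, in the units of the state.
- get_obs(): the state, without advancing time (a new reading comes with each control period).
- optics.camera(name): name is "scene" or "top" or "wrist"; returns (picture, depth): 480x640x3 uint8, red, green, blue; 480x640 float32, m along the optical axis (not along the pixel's ray), 0 where there is no reading.
- optics.camera_info(name): a dict with "vfov" (degrees; the focal length in pixels is half the picture's height over the tangent of half this angle, whatever the lens; pixels are square), "cx", "cy" (the principal point, pixels), "R" (3x3) and "t" (3): a world point X has camera coordinates R X + t. Camera axes: x right, y down, z forward; pixel columns grow to the right and rows downward; lengths in m; the calibration is good to about 2 mm. The wrist camera is an equidistant fisheye: a pixel r from the principal point sees the ray r / f radians off the axis. A picture is of the moment at which its call begins: read the wrist's pose just before it. camera_info takes no time and is no camera call; for the wrist camera it gives the pose at the moment of the call.
- ticket.job_done(): hands the job in, once; it reports no verdict.
The state is a dict: "clock": time; "joint_pos": joint angles; "joint_vel": joint speeds; "tau": joint torques, N m; "eef_pos": TCP position; "tool_rot": TCP orientation; "ft_force": force on the tool from outside, world axes, zero at the start; "ft_torque": the same for the moment, N m; "grip_width": finger opening in m.
Only numpy, scipy, OpenCV 4.12 (cv2) and the standard library are available. Lean on these libraries where they do the work, as an engineer would, in place of code of your own. Each camera call takes 0.05 s, during which the arm holds its last target.

TASK

Draw the wide instrument cassette out from under the clear hood by its tongue and let go of it, lying flat on the bench clear of the hood. Press open the latch of the empty cradle, then take the cassette again, now by the handle on top, and push it fully home in that cradle, tongue towards the latch, so that the latch snaps shut over the tongue; let go. Keep the cassette level throughout, and leave the loaded cradle and everything else on the bench where they are.

Things in the scene. Friction and masses are not known exactly. Their poses are not given: they have to be found in the camera images.
- cassette_center (a point): The wide instrument cassette, white plastic, starts under the clear hood. Centre of its body (half-way up). Body 96 (x) x 64 (y) x 24 (z) mm; x points from the tongue to the plain rear end, z up. A pull tongue sticks out of the -x end, a handle bar stands on top. About 0.26 kg (varies), balanced under the handle.
- cassette_tongue (a point): Centre of the gripping part of the wide cassette's tongue, 62 mm from the cassette's centre along its -x, 3 mm below it (9 mm above the bench). Tongue 22 mm wide (y), 14 mm thick (z), sticking out 24 mm (x = -48 to -72). Axes as the cassette. Pinch it across y.
- cassette_handle (a point): Centre of the wide cassette's handle bar: 44 (x) x 14 (y) x 18 (z) mm, straight above the cassette's centre by 21 mm, standing on the body's top face. Axes as the cassette. Pinch it across y.
- hood: Low clear plastic dust hood fixed to the bench, aluminium strip on its front lip. Origin on the bench; open front faces its -x (about towards the robot). Roof and walls run x = -35 (lip) to 70 mm, inside width 104; lip underside 46, top 54 mm high. The handle (top 42 mm) is under the roof: slide the cassette about 90 mm along -x before lifting.
- dock_wide: Empty grey cradle for the wide cassette, fixed. Origin on the bench under the seat's middle; latch at its -x end (about towards the robot). Cassette goes straight down in, x axes parallel, tongue to -x; seated, its centre is at (0, 0, 32) mm here (floor 20 mm high). Walls 35 mm high, flared 4 mm at the top, 1.5 mm clearance at the bottom. Footprint x -113 to 56, 84 wide.
- latch_wide (a joint): Latch of the empty cradle, rad: 0 shut (start), 0.6 open. Rocker with over-centre spring: past about 0.3 it jumps to the nearer end and stays. Shut, its hook blocks the tongue's way. Open, the hook leans away and a toe rises 8 mm under the tongue's place: pushing the cassette down to the floor (3 to 6 N beyond its weight) presses the toe, and the hook snaps back over the tongue.
- latch_wide_pad (a point): Thumb pad of that latch, aluminium plate 36 (x) x 30 (y) mm. Point on its top; when shut 102 mm from the cradle's origin along -x and 32 mm above the bench. To open the latch press straight down here with closed fingers: it needs 2 to 3 N and jumps open after 5 to 11 mm, depending on the fingertip; past 12 mm it meets its stop, so do not force it.
- latch_wide_hook (a point): Underside of that latch's hook; shut, 38 mm above the bench, 2 mm over a seated tongue's top, covering the tongue's last 5 mm.
- cassette_narrow_center (a point): Centre of a narrower cassette (body 44 mm wide, otherwise the same shape), already latched in its own cradle. Leave it alone.
- dock_narrow: The narrower cradle (for a 44 mm cassette), occupied; same layout and heights as the wide one, 64 mm across.
- latch_narrow (a joint): Latch of the occupied cradle, rad, 0 shut. Leave it shut.
- jaw_small: Bystander: small plaster jaw model, 33 x 38 x 28 mm, loose. Origin under its centre.
- jaw_large: Bystander: larger plaster jaw model, 51 x 60 x 28 mm, loose. Origin under its centre.
- vial: Bystander: upright vial, 26 mm across, 52 mm tall, loose. Origin under its centre.
- bur_block: Bystander: small metal block with burs, 30 x 24 x 34 mm, loose. Origin under its centre.
- cap_pot: Bystander: small white pot, 40 mm across, 26 mm tall, loose. Origin under its centre.
- ratchet: Bystander: steel wrench 100 mm long lying on the bench, loose.
- pen: Bystander: pen 140 mm long lying on the bench, loose.
Things that resemble listed ones, but are neither listed nor needed, are in the scene too. What is shaped like the dock_narrow but turquoise is not meant. Leave any yellow look-alike of the part that bears cassette_center alone.

How it is judged:
On the way:
1. the cassette lies flat on the bench, let go, clear of the hood ((x of cassette_center in the frame of hood below -0.075 m or y of cassette_center in the frame of hood above 0.09 m or y of cassette_center in the frame of hood below -0.09 m) and height (world z) of cassette_center between 0.006 and 0.016 m and angle between cassette_center's own z axis and vertical below 0.06 rad and contact force between cassette and the fingers below 0.1 N and linear speed of cassette below 0.02 m/s), for 0.2 s.
At the end, for the whole second after the job is handed in: Wide cassette in the wide cradle: centred within 5 mm, seated height within 3.5 mm below and 2.5 mm above 32 mm, parallel within 0.08 rad, level within 0.06 rad, at rest; both latches below 0.1 rad; narrow cassette moved under 6 mm, each bystander under 30 mm (x of cassette_center in the frame of dock_wide between -0.005 and 0.005 m and y of cassette_center in the frame of dock_wide between -0.005 and 0.005 m and z of cassette_center in the frame of dock_wide between 0.0285 and 0.0345 m and angle between the x axis of cassette_center and the x axis of dock_wide, either way round below 0.08 rad and angle between cassette_center's own z axis and vertical below 0.06 rad and value of joint each of latch_wide, latch_narrow below 0.1 rad and linear speed of cassette below 0.02 m/s and distance of cassette_narrow_center from where it was at the start of the episode below 0.006 m and distance of each of jaw_small, jaw_large, vial, bur_block, cap_pot, ratchet, pen from where it was at the start of the episode below 0.03 m); the robot touches nothing.
It fails at once if the cassette is tipped by more than 0.5 rad (angle between cassette_center's own z axis and vertical above 0.5 rad).
It fails at once if the occupied cradle's latch is opened (value of joint latch_narrow above 0.3 rad).
It fails at once if a bystander is moved more than 40 mm (distance of any of jaw_small, jaw_large, vial, bur_block, cap_pot, ratchet, pen from where it was at the start of the episode above 0.04 m).
It also fails if it takes over 64 s, if anything falls off the work surface, if the arm or the gripper's body presses on something with over 40 N, if the wrist force passes 120 N, or if a joint passes its speed limit or range.

## Working session

There is one attempt and no reset: what is moved stays moved. The work goes in short steps, Python scripts to look and compute and a shell command to move; the robot and the scene stay as the last step left them, time stands still between calls to the robot, and variables do not carry over. Pictures are saved under pics/ and viewed, and the job is handed in when it is done.

```bash
mkdir -p pics; ls
cat > h.py <<'E'
import numpy as np, cv2
from workcell import get_obs, optics, ticket
def cam(n):
    i=optics.camera_info(n); im,d=optics.camera(n); return i,im,d
def K(i):
    f=240/np.tan(np.radians(i['vfov'])/2); return f,i['cx'],i['cy']
def ray(i,u,v,fish=False):
    f,cx,cy=K(i); x=(np.asarray(u,float)-cx)/f;y=(np.asarray(v,float)-cy)/f
    if fish:
        r=np.hypot(x,y)+1e-12; d=np.stack([np.sin(r)*x/r,np.sin(r)*y/r,np.cos(r)],-1)
    else: d=np.stack([x,y,np.ones_like(x)],-1)
    R=np.array(i['R']);t=np.array(i['t'])
    return -R.T@t, d@R
def onz(i,u,v,z,fish=False):
    o,d=ray(i,u,v,fish); s=(z-o[2])/d[...,2]; return o+s[...,None]*d
def cloud(i,d):
    v,u=np.mgrid[0:480,0:640]; f,cx,cy=K(i)
    P=np.stack([(u-cx)/f*d,(v-cy)/f*d,d],-1); R=np.array(i['R']);t=np.array(i['t'])
    return (P-t)@R
def save(n,im): cv2.imwrite('pics/'+n,cv2.cvtColor(im,cv2.COLOR_RGB2BGR))
E
python3 - <<'E'
from h import *
o=get_obs(); print(o['clock'],o['eef_pos'],o['tool_rot'],o['grip_width'])
for n in ['scene','top']:
    i,im,d=cam(n); save(n+'0.png',im); np.savez(n+'0.npz',im=im,d=d,**i); print(n,i)
E
```

```text
pics
0.0 [ 0.19485594 -0.45981486  0.24439767] [ 8.33712746e-01 -5.52197375e-01 -8.80752176e-04 -5.83974090e-04] 0.08553950471687843
scene {'vfov': 47.813255872286604, 'cx': 313.874769153093, 'cy': 238.60437401076683, 'R': array([[ 0.71539769,  0.6986956 , -0.00553201],
       [ 0.45058608, -0.46737942, -0.76061071],
       [-0.53402091,  0.5416465 , -0.64918467]]), 't': array([-0.40848749, -0.16290082,  1.54420726])}
top {'vfov': 48.090833872208584, 'cx': 318.0852178608512, 'cy': 238.36538288736554, 'R': array([[-0.01055014, -0.99983717, -0.01463981],
       [-0.99460013,  0.01200427, -0.10308485],
       [ 0.10324381,  0.0134732 , -0.99456482]]), 't': array([0.07673179, 0.55202856, 1.30259985])}
```

View pics/scene0.png

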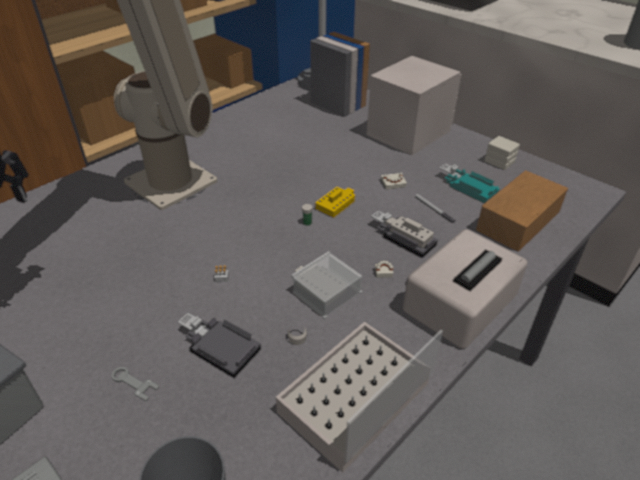

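View pics/top0.png

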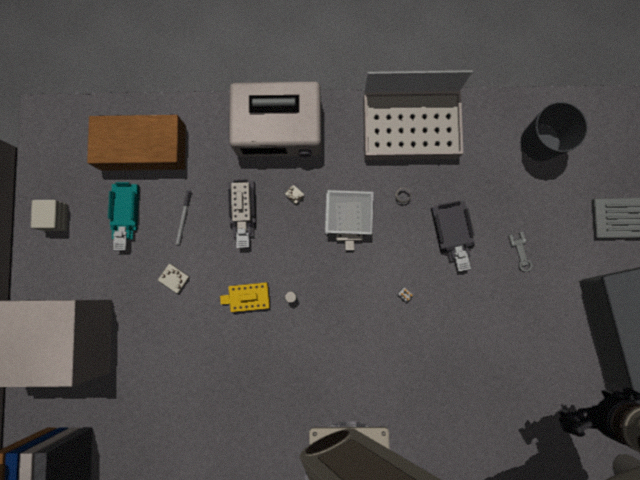

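The hood is at top (350,215). The tongue sticks out of its front at (349,243), the dark empty cradle is at (453,230) and the occupied one at (242,212). Turquoise (122,210) and yellow (248,297) are the decoys. Enlarging to confirm.

Run:
```python
from h import *
Z=np.load('top0.npz'); im=Z['im']
a=cv2.resize(im[180:280,315:395],None,fx=5,fy=5,interpolation=cv2.INTER_CUBIC)
b=cv2.resize(im[190:290,420:500],None,fx=5,fy=5,interpolation=cv2.INTER_CUBIC)
save('crop0.png',np.hstack([a,b]))
P=cloud({k:Z[k] for k in ['vfov','cx','cy','R','t']},Z['d'])
np.set_printoptions(precision=4,suppress=True)
for u,v in [(349,243),(349,238),(349,215),(342,200),(331,238),(368,238),(453,228),(462,264),(458,250),(446,232),(460,253),(300,250),(520,300)]:
    print(u,v,P[v,u])
```

```text
349 243 [ 0.5417 -0.0064  0.0156]
349 238 [ 0.5533 -0.0062  0.0244]
349 215 [ 0.6072 -0.006   0.0499]
342 200 [0.644  0.0106 0.0533]
331 238 [0.5562 0.0382 0.0023]
368 238 [ 0.5549 -0.0549  0.0039]
453 228 [ 0.5757 -0.2655  0.0197]
462 264 [ 0.4852 -0.2813  0.032 ]
458 250 [ 0.5207 -0.2758  0.0198]
446 232 [ 0.5658 -0.2475  0.021 ]
460 253 [ 0.5115 -0.2747  0.0429]
300 250 [0.5267 0.1168 0.0023]
520 300 [ 0.3957 -0.4296  0.    ]
```

View pics/crop0.png

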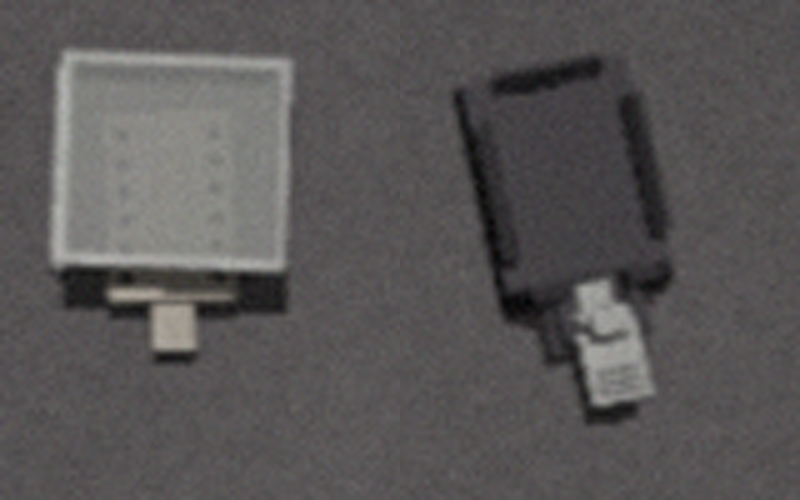

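Confirmed: a white tongue under the clear hood, and an empty grey cradle with a bright latch. Measuring poses.

Run:
```python
from h import *
np.set_printoptions(precision=4,suppress=True)
Z=np.load('top0.npz'); im=Z['im']; i={k:Z[k] for k in ['vfov','cx','cy','R','t']}
P=cloud(i,Z['d'])
def c2(x,y,u0,v0): return u0+(x+.5)/5-.5, v0+(y+.5)/5-.5
for n,l,z,u0 in [('hood',[(62,52),(292,60),(288,270),(55,262)],.054,315),('tongue',[(152,352),(196,352),(196,303),(152,303)],.016,315),('bodyfront',[(108,297),(235,299)],.024,315)]:
    q=[onz(i,*c2(x,y,u0,180),z) for x,y in l]; print(n,*q)
# tongue & body from depth
H=P[...,2]; 
m=np.zeros((480,640),bool); m[236:254,335:365]=1; m&=(H>.008)&(H<.022)&(im.min(-1)>100)
ys,xs=np.nonzero(m); print(m.sum()); pts=onz(i,xs,ys,.016)[:,:2].astype(np.float32); print('tongue rect',cv2.minAreaRect(pts),pts.mean(0),np.median(P[m],0))
# cradle
m=np.zeros((480,640),bool); m[195:275,425:480]=1
g=m&(H>.014)&(H<.027); print('floor',g.sum(),np.median(P[g],0),cv2.minAreaRect(P[g][:,:2].astype(np.float32)))
w=m&(H>.027)&(H<.06)
print(w.sum()); print(cv2.minAreaRect(P[w][:,:2].astype(np.float32)))
al=m&(im.min(-1)>115); print('latch',al.sum(), cv2.minAreaRect(onz(i,*np.nonzero(al)[::-1],.032)[:,:2].astype(np.float32)))
```

```text
hood [0.6692 0.047  0.054 ] [ 0.6637 -0.0655  0.054 ] [ 0.5603 -0.0614  0.054 ] [0.5656 0.0517 0.054 ]
tongue [0.5243 0.0039 0.016 ] [ 0.524 -0.018  0.016] [ 0.5485 -0.0185  0.016 ] [0.5488 0.0035 0.016 ]
bodyfront [0.5513 0.0256 0.024 ] [ 0.5495 -0.0374  0.024 ]
80
tongue rect ((0.5398282408714294, -0.003264056518673897), (0.05483675003051758, 0.026748592033982277), 86.27690887451172) [ 0.5378 -0.0074] [ 0.5368 -0.0076  0.0169]
floor 1421 [ 0.5749 -0.2675  0.0205] ((0.5584381818771362, -0.27028927206993103), (0.16049452126026154, 0.08524150401353836), 10.339495658874512)
565
((0.5551398992538452, -0.27204883098602295), (0.1705087274312973, 0.08602914959192276), 10.287347793579102)
latch 221 ((0.5005078911781311, -0.28111138939857483), (0.057985447347164154, 0.028608620166778564), 11.802979469299316)
```

```bash
cat >> h.py <<'E'
from scipy.spatial.transform import Rotation as Ro
def to(x,y,z,yaw=None,ax=-90):
    """shift (cm, tool axes) & roll (deg) to TCP target, jaw x-axis at yaw+ax deg"""
    o=get_obs(); R=Ro.from_quat(o['tool_rot']).as_matrix()
    d=R.T@(np.array([x,y,z])-o['eef_pos'])*100
    phi=np.degrees(np.arctan2(R[1,0],R[0,0])); r=0
    if yaw is not None: r=-((yaw+ax-phi+180)%360-180)
    print('pos',np.round(o['eef_pos'],4),'phi %.2f tilt %.2f'%(phi,np.degrees(np.arccos(-R[2,2]))),'q6 %.2f'%o['joint_pos'][5],'F',np.round(o['ft_force'],1),'grip %.4f t %.2f'%(o['grip_width'],o['clock']))
    print('shift cm',np.round(d,2),'roll %.1f'%r)
E
python3 -c "
from h import *
to(.50,-.05,.2,-2.5)"
```

```text
pos [ 0.1949 -0.4599  0.2445] phi -67.04 tilt 0.11 q6 1.57 F [ 0.  -0.2 -0.4] grip 0.0855 t 0.10
shift cm [-25.83 -44.09   4.5 ] roll 25.5
```

```bash
python3 -m inch '[[[8.5,-3,-5.2,0,5],[8.5,-6,-10.4,0,10],[8.5,-9,-15.6,0.5,15],[8.5,-12,-20.8,1,20],[8.5,-15,-26,1.5,25]]]'; python3 -c "
from h import *
to(.50,-.05,.2,-2.5)"
```

```text
clock: 0.72
eef_pos: [0.3764, -0.2186, 0.2294]
tool_rot: [-0.693, 0.721, 0.001, 0.0]
ft_force: [1.2, -1.0, 0.3]
grip_width: 0.0854
pos [ 0.3764 -0.2186  0.2294] phi -92.22 tilt 0.11 q6 2.65 F [ 1.2 -1.   0.3] grip 0.0854 t 0.72
shift cm [-17.32 -11.7    2.96] roll 0.3
```

```bash
python3 -m inch '[[[8.5,-4,-2.5,0.5,-10],[8.5,-8,-5,1,-20],[8.5,-12,-8,2,-30],[8.5,-15,-10,2.5,-40],[8.5,-17.3,-11.7,3,-50]]]' >/dev/null; python3 -m inch '[[[8.5,0,0,0,-10.7],[8.5,0,0,0,-21.4],[8.5,0,0,0,-32],[8.5,0,0,0,-42.8],[8.5,0,0,0,-53.5]]]' >/dev/null;  python3 -m inch '[[[8.5,0,0,0,-10.7],[8.5,0,0,0,-21.4],[8.5,0,0,0,-32],[8.5,0,0,0,-42.8],[8.5,0,0,0,-53.5]]]' ; python3 -c "
from h import *
to(.50,-.01,.16,-2.5,90)
i,im,d=cam('wrist'); save('w1.png',im); np.savez('w1.npz',im=im,d=d,**i)"
```

```text
clock: 2.6
eef_pos: [0.4996, -0.0485, 0.1978]
tool_rot: [0.841, 0.541, -0.001, -0.002]
ft_force: [0.2, 0.3, -0.6]
grip_width: 0.0851
pos [ 0.4996 -0.0485  0.1978] phi 65.56 tilt 0.29 q6 0.33 F [ 0.2  0.3 -0.6] grip 0.0851 t 2.60
shift cm [ 3.52 -1.54  3.79] roll -21.9
```

View pics/w1.png

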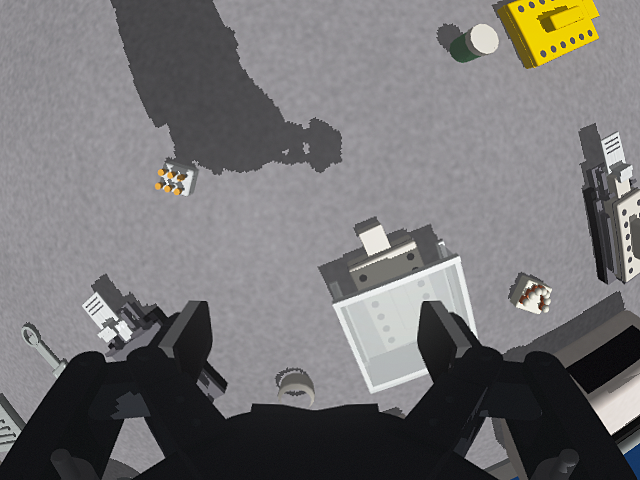

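The wrist view shows the tongue at about (373,237), the hood lip from (335,303) to (460,255), and the wide cradle on the left at about (150,330). Measuring the tongue from this view.

Run:
```python
from h import *
np.set_printoptions(precision=4,suppress=True)
Z=np.load('w1.npz'); im=Z['im']; i={k:Z[k] for k in ['vfov','cx','cy','R','t']}
save('w1c.png',cv2.resize(im[200:320,310:470],None,fx=5,fy=5,interpolation=cv2.INTER_CUBIC))
m=np.zeros((480,640),bool); m[210:257,345:400]=1; m&=im.min(-1)>190
n,l,s,c=cv2.connectedComponentsWithStats(m.astype(np.uint8)); k=1+s[1:,4].argmax(); m=l==k; print(s[k])
p=onz(i,*np.nonzero(m)[::-1],.016,True)[:,:2].astype(np.float32); r=cv2.minAreaRect(p); print(r, cv2.boxPoints(r))
```

```text
[360 225  31  31 569]
((0.5392366647720337, -0.008955254219472408), (0.022162185981869698, 0.021229175850749016), 1.591838002204895) [[ 0.5279  0.0013]
 [ 0.5285 -0.0199]
 [ 0.5506 -0.0193]
 [ 0.55    0.002 ]]
```

View pics/w1c.png

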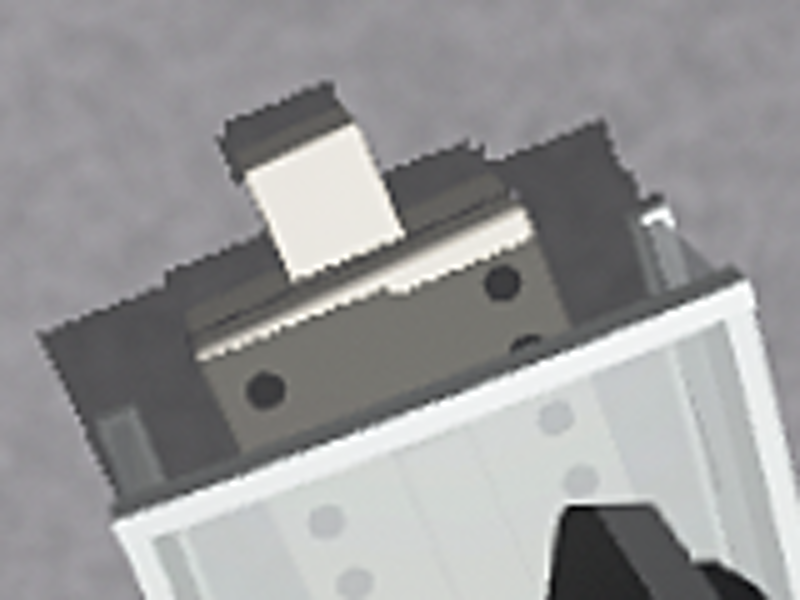

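```bash
python3 -c "
from h import *
to(.534,-.0085,.08,0.5,90)"
```

```text
pos [ 0.4996 -0.0485  0.1978] phi 65.78 tilt 0.29 q6 0.33 F [0.  0.4 0.8] grip 0.0851 t 2.65
shift cm [ 5.06  1.56 11.77] roll -24.7
```

```bash
python3 -m inch '[[[5,2,0.5,2,-10],[5,4,1,5,-20],[5,5.06,1.56,9,-24.7],[5,5.06,1.56,11.8,-24.7],[5,5.06,1.56,11.8,-24.7]]]' ; python3 -c "
from h import *
to(.534,-.0085,.018,0.5,90)
i,im,d=cam('wrist'); save('w2.png',im); np.savez('w2.npz',im=im,d=d,**i)"
```

```text
clock: 3.28
eef_pos: [0.5315, -0.0083, 0.077]
tool_rot: [0.705, 0.709, -0.003, -0.005]
ft_force: [-0.2, -0.4, 0.8]
grip_width: 0.0502
pos [ 0.5315 -0.0083  0.077 ] phi 90.38 tilt 0.66 q6 -0.02 F [-0.2 -0.4  0.8] grip 0.0502 t 3.27
shift cm [-0.03  0.32  5.9 ] roll -0.1
```

View pics/w2.png

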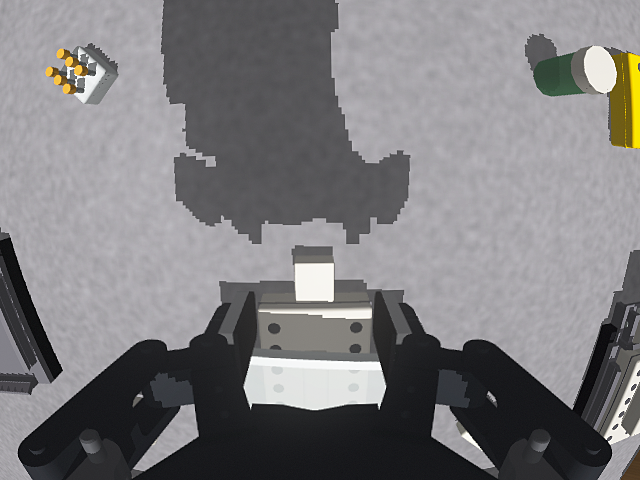

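The tongue (295–333, 262–300) is centred and square between the fingers. Quick position check.

Run:
```python
from h import *
np.set_printoptions(precision=4,suppress=True)
Z=np.load('w2.npz'); i={k:Z[k] for k in ['vfov','cx','cy','R','t']}
for u,v,z in [(295,262,.016),(333,262,.016),(296,300,.016),(334,300,.016),(259,305,.024),(371,317,.024)]: print(u,v,onz(i,u,v,z,True))
```

```text
295 262 [ 0.5273 -0.0192  0.016 ]
333 262 [0.5272 0.0013 0.016 ]
296 300 [ 0.55   -0.0189  0.016 ]
334 300 [0.5499 0.0024 0.016 ]
259 305 [ 0.5496 -0.0388  0.024 ]
371 317 [0.5567 0.0228 0.024 ]
```

```bash
python3 -m inch '[[[5,0,0.4,2,0],[5,0,0.4,4,0],[5,0,0.4,5.9,0],[5,0,0.4,5.9,0],[5,0,0.4,5.9,0]]]' >/dev/null; python3 -m inch '[[[1,0,0,0,0],[1,0,0,0,0],[1,0,0,0,0],[1,0,0,0,0],[1,0,0,0,0]]]' ;python3 -c "
from h import *
to(.425,-.0035,.018,0,90)"
```

```text
clock: 4.58
eef_pos: [0.539, -0.0084, 0.0232]
tool_rot: [0.705, 0.709, 0.0, -0.001]
ft_force: [-0.4, 0.7, 6.0]
grip_width: 0.0202
pos [ 0.539  -0.0084  0.0232] phi 90.37 tilt 0.17 q6 -0.02 F [-0.4  0.7  6. ] grip 0.0202 t 4.58
shift cm [  0.56 -11.4    0.54] roll 0.4
```

```bash
python3 -c "
from h import *
print(get_obs()['ft_torque'])
i,im,d=cam('wrist'); save('w3.png',im);i,im,d=cam('scene'); save('s3.png',cv2.resize(im[230:330,250:390],None,fx=5,fy=5))"
```

```text
[0.11212205 0.19074676 0.05413582]
```

View pics/w3.png

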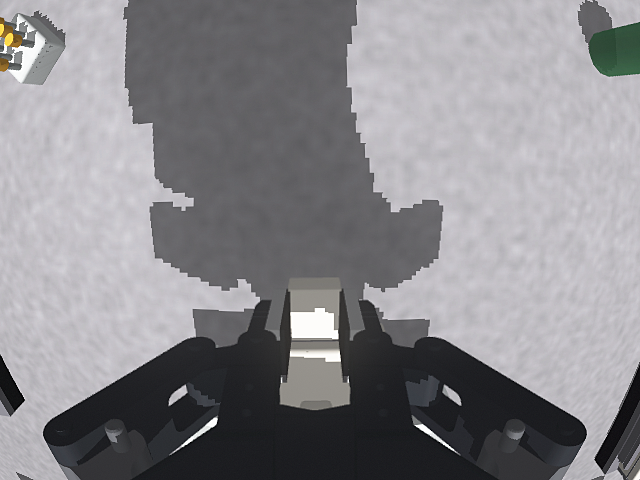

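View pics/s3.png

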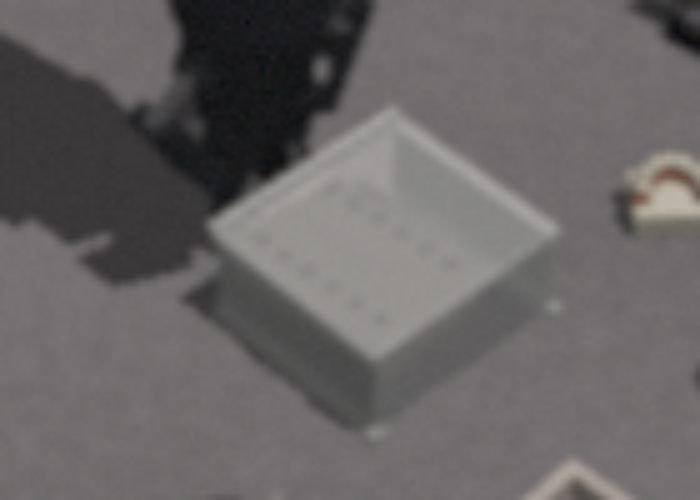

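```bash
python3 -m inch '[[[1,0,-0.5,0,0],[1,0.1,-1.5,0,0],[1,0.15,-2.7,0,0],[1,0.2,-4,0,0],[1,0.25,-5.2,0,0]]]'; python3 -m inch '[[[1,0.05,-1.2,0,0],[1,0.1,-2.4,0,0],[1,0.15,-3.6,0,0],[1,0.2,-4.8,0,0],[1,0.25,-5.6,0,0]]]' ;python3 -c "
from h import *
to(.425,-.0035,.018,0,90)
i,im,d=cam('wrist'); save('w4.png',im);i,im,d=cam('scene'); save('s4.png',cv2.resize(im[200:330,210:390],None,fx=4,fy=4))"
```

```text
clock: 5.3
eef_pos: [0.4857, -0.0062, 0.0232]
tool_rot: [0.705, 0.709, -0.0, -0.002]
ft_force: [1.3, 0.4, -1.8]
grip_width: 0.0195
clock: 5.92
eef_pos: [0.4288, -0.004, 0.0233]
tool_rot: [0.705, 0.709, -0.0, -0.002]
ft_force: [1.0, -0.2, -0.6]
grip_width: 0.0198
pos [ 0.4288 -0.004   0.0233] phi 90.36 tilt 0.20 q6 -0.02 F [ 1.  -0.2 -0.6] grip 0.0198 t 5.92
shift cm [ 0.05 -0.37  0.54] roll 0.4
```

View pics/w4.png

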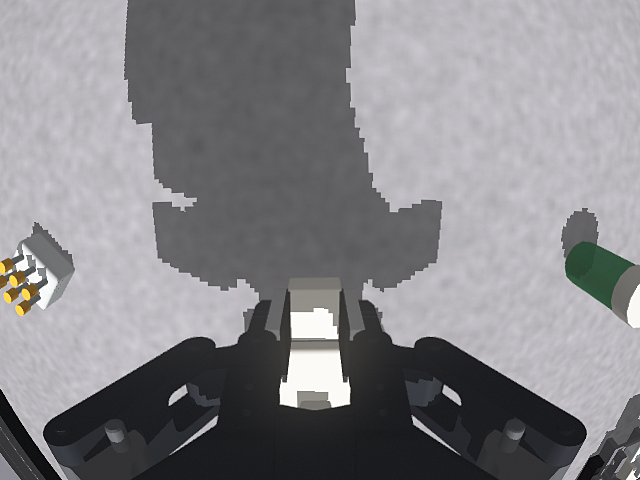

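View pics/s4.png

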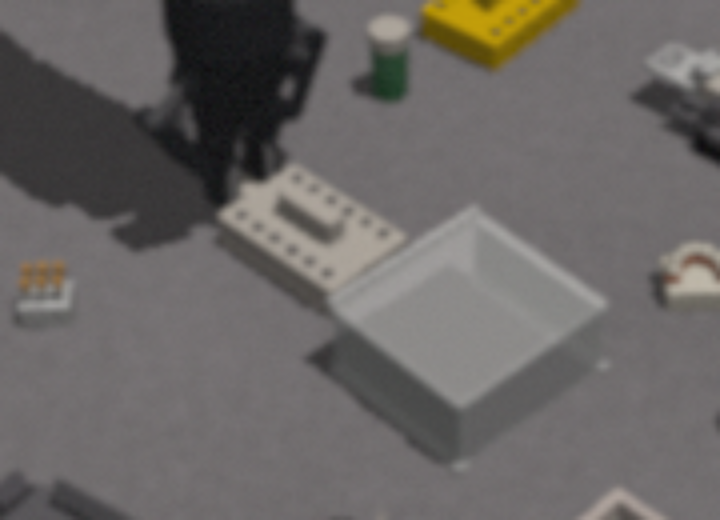

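The cassette slid out flat. Release, then rise.

```bash
python3 -m inch '[[[5,0,0,0,0],[5,0,0,0,0],[5,0,0,0,0],[5,0,0,0,0],[5,0,0,-1,0]]]' >/dev/null; python3 -m inch '[[[5,0,0,-3,0],[5,0,0,-7,0],[5,0,-1,-12,0],[3,0,-2,-16,0],[0,0,-3,-16,0]]]' ;python3 -c "
from h import *
i,im,d=cam('wrist'); save('w5.png',im);np.savez('w5.npz',im=im,d=d,**i)
i,im,d=cam('top'); save('t5.png',cv2.resize(im[180:330,280:480],None,fx=4,fy=4));np.savez('t5.npz',im=im,d=d,**i)
to(.48,-.2851,.15,10.3,90)"
```

```text
clock: 7.28
eef_pos: [0.4006, -0.0046, 0.197]
tool_rot: [0.705, 0.709, 0.002, -0.0]
ft_force: [0.4, 0.4, 0.1]
grip_width: 0.0137
pos [ 0.3975 -0.0046  0.1936] phi 90.37 tilt 0.35 q6 -0.02 F [ 0.1 -1.1  0.1] grip 0.0004 t 7.38
shift cm [-28.11   8.09   4.25] roll -9.9
```

View pics/w5.png

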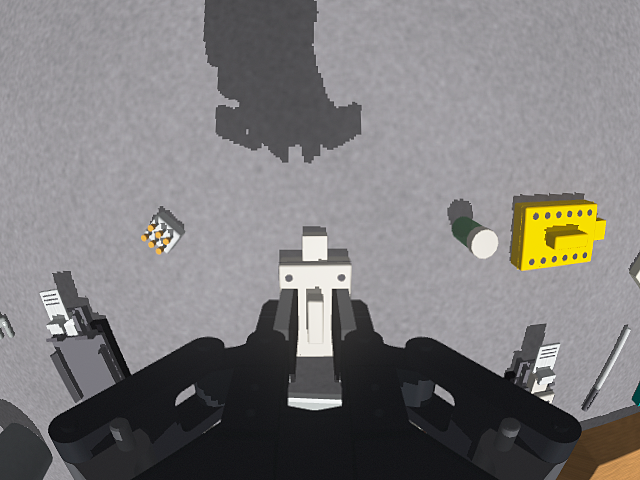

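View pics/t5.png

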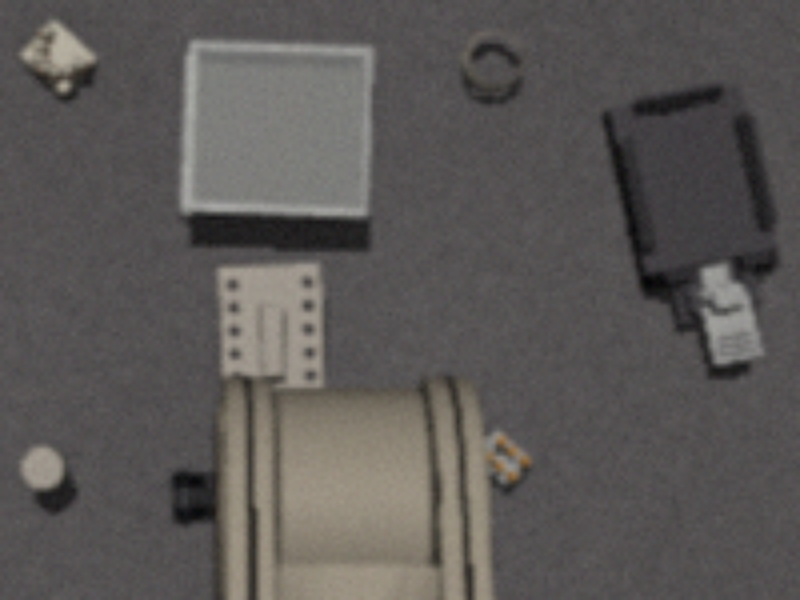

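Released, clear of the hood. Heading to the wide cradle, stopping high for one wrist look.

```bash
python3 -m inch '[[[0,-6,2.5,0,-5],[0,-12,5,0,-10],[0,-18,7.5,0,-10],[0,-24,10,0,-10],[0,-28,12,0,-10]]]' >/dev/null; python3 -m inch '[[[0,0,2,0,0],[0,0,4,0,0],[0,0,6,0,0],[0,0,6,0,0],[0,0,6,0,0]]]'; python3 -c "
from h import *
i,im,d=cam('wrist'); save('w6.png',im);np.savez('w6.npz',im=im,d=d,**i)
to(.48,-.2851,.15,10.3,90)"
```

```text
clock: 8.62
eef_pos: [0.5771, -0.2748, 0.188]
tool_rot: [0.641, 0.768, -0.002, -0.006]
ft_force: [-0.5, -0.7, 0.5]
grip_width: 0.0002
pos [ 0.5771 -0.2749  0.1885] phi 100.29 tilt 0.67 q6 -0.62 F [-0.4 -0.5 -0.4] grip -0.0001 t 8.68
shift cm [ 0.71 -9.7   3.95] roll -0.0
```

View pics/w6.png

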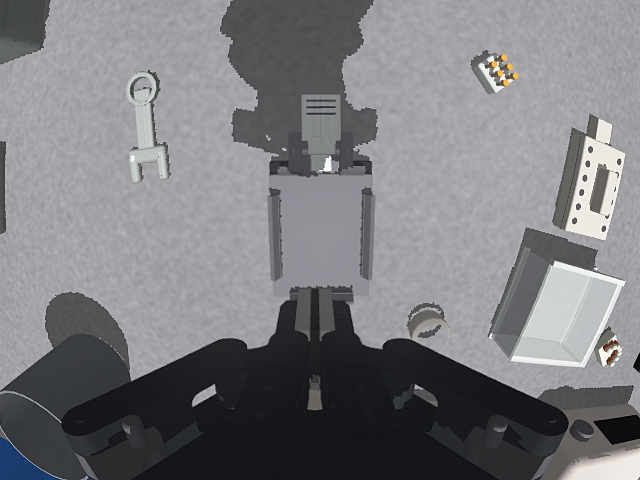

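The cradle is in full view: pad (302–340, 94–122), walls at u≈272 and u≈372, floor back edge v≈295. Enlarging.

Run:
```python
from h import *
Z=np.load('w6.npz'); im=Z['im']
save('w6c.png',cv2.resize(im[85:305,255:390],None,fx=2.7,fy=2.7,interpolation=cv2.INTER_CUBIC))
i={k:Z[k] for k in ['vfov','cx','cy','R','t']}
np.set_printoptions(precision=4,suppress=True)
for r in (170,200,235,265,290): print(r,[ (255+k) for k in np.nonzero(np.abs(np.diff(im[r,255:390].astype(int).sum(1)))>60)[0]])
for r in (100,110,120): print(r,[ (255+k) for k in np.nonzero(np.abs(np.diff(im[r,255:390].astype(int).sum(1)))>60)[0]])
```

```text
170 [np.int64(268), np.int64(269), np.int64(276), np.int64(277), np.int64(286), np.int64(287), np.int64(310), np.int64(318), np.int64(319), np.int64(321), np.int64(322), np.int64(323), np.int64(330), np.int64(331), np.int64(337), np.int64(338), np.int64(341), np.int64(342), np.int64(364), np.int64(365), np.int64(371)]
200 [np.int64(266), np.int64(271), np.int64(278), np.int64(279), np.int64(280), np.int64(281), np.int64(361), np.int64(363), np.int64(364), np.int64(370)]
235 [np.int64(267), np.int64(268), np.int64(280), np.int64(281), np.int64(360), np.int64(361), np.int64(362), np.int64(363), np.int64(369), np.int64(373)]
265 [np.int64(269), np.int64(270), np.int64(281), np.int64(282), np.int64(358), np.int64(359), np.int64(360), np.int64(361), np.int64(368)]
290 [np.int64(288), np.int64(289), np.int64(290), np.int64(310), np.int64(317), np.int64(318), np.int64(351), np.int64(352), np.int64(368)]
100 [np.int64(257), np.int64(300), np.int64(305), np.int64(306), np.int64(334), np.int64(335), np.int64(339), np.int64(340), np.int64(344), np.int64(345), np.int64(347)]
110 [np.int64(300), np.int64(301), np.int64(339), np.int64(340), np.int64(356), np.int64(357), np.int64(360), np.int64(375), np.int64(376)]
120 [np.int64(301), np.int64(340), np.int64(376)]
```

View pics/w6c.png

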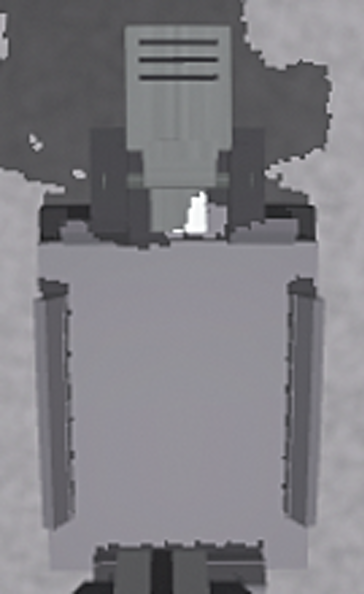

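Run:
```python
from h import *
Z=np.load('w6.npz'); i={k:Z[k] for k in ['vfov','cx','cy','R','t']}
np.set_printoptions(precision=4,suppress=True)
def yaw(a,b): return np.degrees(np.arctan2(*(b-a)[1::-1])) 
q=lambda u,v,z: onz(i,u,v,z,True)
A=q(268,195,.035);B=q(272,280,.035);C=q(374.6,195,.035);D=q(371,279.5,.035)
print(A,B,C,D,yaw(A,B),yaw(C,D),np.linalg.norm(A-C),np.linalg.norm(B-D),np.linalg.norm(A-B))
P=[q(u,v,.032) for u,v in [(301,94.5),(340.5,94.5),(301.5,120),(340.5,120)]]
print(*P,yaw(P[0],P[2]),yaw(P[1],P[3]),(P[0]+P[1])/2)
c=(A+B+C+D)/4; print('wall mid',c)
t=np.radians(10.3);x=np.array([np.cos(t),np.sin(t)]);y=np.array([-x[1],x[0]])
for n,p in [('wallmid',c),('padtip',(P[0]+P[1])/2)]: print(n,'along,across',p[:2]@x,p[:2]@y)
o=np.array([.5832,-.2669]); print('origin guess',o@x,o@y)
# front rim corners at z.035
for u,v in [(255+40/2.7,85+207/2.7),(255+316/2.7,85+207/2.7)]: p=q(u,v,.035);print(p,p[:2]@x,p[:2]@y)
```

```text
[ 0.5576 -0.3142  0.035 ] [ 0.6264 -0.3008  0.035 ] [ 0.5428 -0.2334  0.035 ] [ 0.6117 -0.2208  0.035 ] 11.079379290474305 10.420242798683661 0.08215146533308869 0.0813452560202216 0.0700787438466305
[ 0.4775 -0.3028  0.032 ] [ 0.472  -0.2736  0.032 ] [ 0.4968 -0.299   0.032 ] [ 0.4914 -0.2701  0.032 ] 11.34935430619698 10.50332135282953 [ 0.4748 -0.2882  0.032 ]
wall mid [ 0.5846 -0.2673  0.035 ]
wallmid along,across 0.5274144188719097 -0.36753559168776456
padtip along,across 0.41556275257599257 -0.3684801188253125
origin guess 0.5260794429082878 -0.3668763684803174
[ 0.532 -0.317  0.035] 0.46677142913515396 -0.40697684919186766
[ 0.5179 -0.2407  0.035 ] 0.46656101106825487 -0.32944196486126964
```

```bash
python3 -c "
from h import *
to(.4839,-.2862,.06,10.6,90)"
```

```text
pos [ 0.5771 -0.2749  0.1885] phi 100.29 tilt 0.67 q6 -0.62 F [-0.4 -0.5 -0.4] grip -0.0001 t 8.68
shift cm [ 0.47 -9.25 12.94] roll -0.3
```

```bash
python3 -m inch '[[[0,0.2,-4,1,0],[0,0.47,-8,3,0],[0,0.47,-9.25,7,0],[0,0.47,-9.25,12,0],[0,0.47,-9.25,12.5,0]]]' >/dev/null; python3 -m inch '[[[0,0,0,0,0],[0,0,0,0,0],[0,0,0,0,0],[0,0,0,0,0],[0,0,0,0,0]]]' ;python3 -c "
from h import *
to(.4839,-.2862,.046,10.6,90)
i,im,d=cam('wrist'); save('w7.png',im)"
```

```text
clock: 9.93
eef_pos: [0.4804, -0.2848, 0.0618]
tool_rot: [0.641, 0.767, -0.002, -0.009]
ft_force: [0.3, -0.1, 1.0]
grip_width: -0.0001
pos [ 0.4804 -0.2848  0.0618] phi 100.24 tilt 1.09 q6 -0.71 F [ 0.3 -0.1  1. ] grip -0.0001 t 9.93
shift cm [-0.22  0.35  1.57] roll -0.4
```

View pics/w7.png

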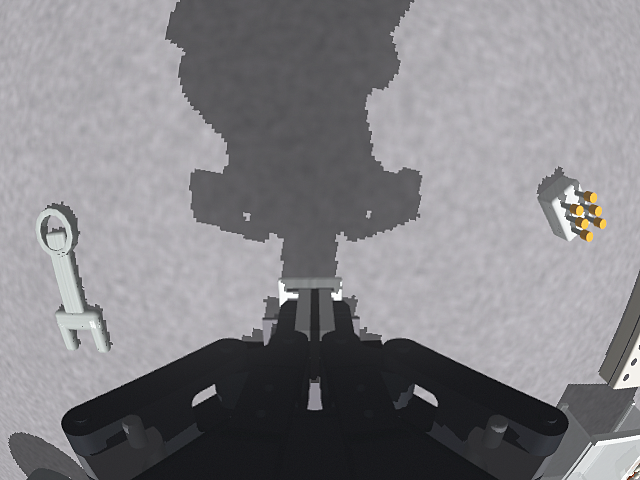

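```bash
python3 -m inch '[[[0,-0.2,0.3,0.5,0],[0,-0.2,0.35,1,0],[0,-0.2,0.35,1.4,0],[0,-0.2,0.35,1.6,0],[0,-0.2,0.35,1.8,0]]]'; python3 -c "
from h import *
to(.4839,-.2862,.04,10.6,90)"
```

```text
clock: 10.6
eef_pos: [0.4832, -0.286, 0.0435]
tool_rot: [0.641, 0.767, -0.003, -0.01]
ft_force: [-2.0, -0.2, 2.2]
grip_width: 0.0003
pos [ 0.4832 -0.286   0.0435] phi 100.22 tilt 1.16 q6 -0.71 F [-2.  -0.2  2.2] grip 0.0003 t 10.60
shift cm [-0.04  0.07  0.35] roll -0.4
```

```bash
python3 -m inch '[[[0,0,0,0.15,0],[0,0,0,0.3,0],[0,0,0,0.45,0],[0,0,0,0.55,0],[0,0,0,0.6,0]]]'; python3 -c "
from h import *
to(.4839,-.2862,.034,10.6,90)"
```

```text
clock: 11.22
eef_pos: [0.4826, -0.2859, 0.0371]
tool_rot: [0.641, 0.767, -0.003, -0.01]
ft_force: [-1.1, -1.4, -0.3]
grip_width: -0.0004
pos [ 0.4826 -0.2859  0.0371] phi 100.21 tilt 1.23 q6 -0.71 F [-1.1 -1.4 -0.3] grip -0.0004 t 11.22
shift cm [-0.06  0.13  0.3 ] roll -0.4
```

Force dropped to 0 at about 9 mm of travel, so it probably jumped open. Rising to look.

```bash
python3 -m inch '[[[0,0,0,-2,0],[0,0,0,-5,0],[0,0,3,-10,0],[0,0,6,-13,0],[0,0,9,-14,0]]]'>/dev/null; python3 -m inch '[[[4,0,0,0,0],[4,0,0,0,0],[4,0,0,0,0],[4,0,0,0,0],[4,0,0,0,0]]]'; python3 -c "
from h import *
i,im,d=cam('wrist'); np.savez('w8.npz',im=im,d=d,**i);a=cv2.resize(im[85:305,255:390],None,fx=2.7,fy=2.7); 
i,im,d=cam('top');np.savez('t8.npz',im=im,d=d,**i)
b=cv2.resize(im[190:290,420:500],(480,594))
save('w8.png',np.hstack([a,b[:a.shape[0]]]) if b.shape[0]>=a.shape[0] else a)
save('t8.png',cv2.resize(im[180:330,280:480],None,fx=4,fy=4))
P=cloud(i,d);H=P[...,2];print(np.round(H[255:272:2,456:470:2]*1000))"
```

```text
clock: 12.48
eef_pos: [0.5759, -0.2717, 0.1787]
tool_rot: [0.642, 0.767, -0.002, -0.008]
ft_force: [-0.6, 0.2, 0.4]
grip_width: 0.0399
[[ 2.100e+01  1.700e+01  1.800e+01  2.200e+01  1.700e+01  1.700e+01
   1.354e+03]
 [ 1.800e+01  2.100e+01  3.400e+01  4.200e+01  3.600e+01  4.100e+01
   1.700e+01]
 [ 2.500e+01  2.800e+01  3.800e+01  3.900e+01  3.600e+01  3.400e+01
  -0.000e+00]
 [ 2.100e+01  2.300e+01  3.200e+01  3.600e+01  4.000e+01  4.200e+01
   0.000e+00]
 [ 1.900e+01  1.700e+01  1.900e+01  1.700e+01  1.100e+01  1.400e+01
  -3.000e+00]
 [ 1.200e+01  1.200e+01  1.200e+01  1.000e+01  1.100e+01  1.400e+01
  -4.000e+00]
 [ 1.100e+01  1.100e+01  1.200e+01  8.000e+00  8.000e+00  3.000e+00
   1.000e+00]
 [ 8.000e+00  7.000e+00  7.000e+00  9.000e+00  6.000e+00  6.000e+00
   4.000e+00]
 [ 9.000e+00 -3.000e+00 -3.000e+00 -1.000e+00  6.000e+00  2.000e+00
   1.000e+00]]
```

View pics/w8.png

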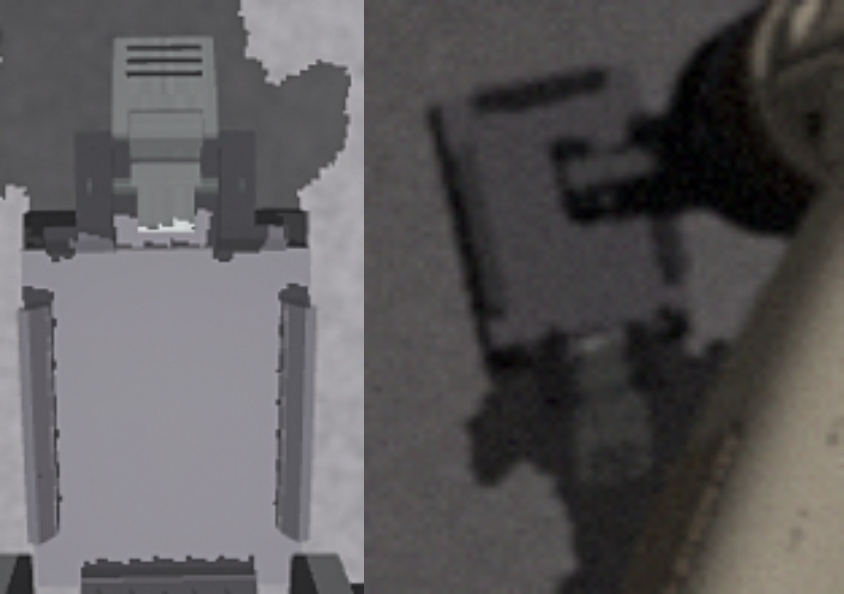

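View pics/t8.png

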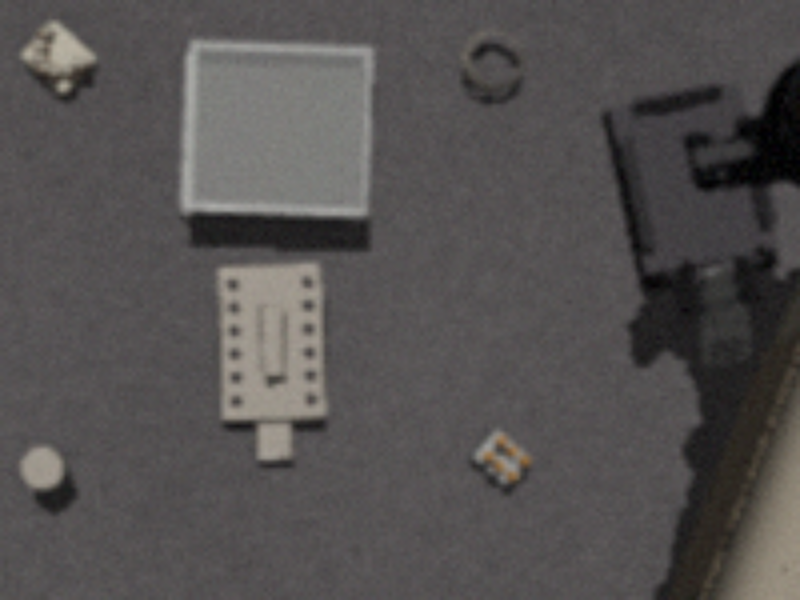

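The latch is open: the hook leans away and the toe shows white behind it. The cassette lies flat and free at top crop (220–325, 265–465). Measuring cassette and cradle.

Run:
```python
from h import *
np.set_printoptions(precision=4,suppress=True)
Z=np.load('w8.npz'); i={k:Z[k] for k in ['vfov','cx','cy','R','t']}
yaw=lambda a,b: np.degrees(np.arctan2(*(b-a)[1::-1])) 
A,B,C,D=[onz(i,u,v,.035,True) for u,v in [(262.4,198),(265.4,285.4),(372,198),(367.2,285)]]
print(A,B,C,D,yaw(A,B),yaw(C,D),(A+B+C+D)/4,np.linalg.norm(A-C),np.linalg.norm(A-B))
Z=np.load('t8.npz'); i={k:Z[k] for k in ['vfov','cx','cy','R','t']}; im=Z['im']
m=np.zeros((480,640),np.uint8); m[240:300,330:365]=(im[240:300,330:365].min(-1)>100)
m=cv2.morphologyEx(m,cv2.MORPH_CLOSE,np.ones((5,5)))
body=m.copy(); body[285:]=0
p=onz(i,*np.nonzero(body)[::-1],.024)[:,:2].astype(np.float32); print('body',cv2.minAreaRect(p),p.mean(0))
q=lambda x,y:onz(i,280+(x+.5)/4-.5,180+(y+.5)/4-.5,.024)
a,b,c,d=q(218,270),q(322,264),q(326,418),q(222,424)
print(a,b,c,d,(a+b+c+d)/4,yaw(d,a),yaw(c,b),yaw(b,a)-90,yaw(c,d)-90)
q=lambda x,y,z:onz(i,280+(x+.5)/4-.5,180+(y+.5)/4-.5,z)
a,b,c,d=q(258,305,.042),q(286,305,.042),q(286,376,.042),q(262,378,.042); print('handle',(a+b+c+d)/4)
print('tonguetip',q(275,463,.016))
```

```text
[ 0.5572 -0.3138  0.035 ] [ 0.6263 -0.3017  0.035 ] [ 0.5427 -0.2333  0.035 ] [ 0.6119 -0.2217  0.035 ] 9.947666941615664 9.507545109414982 [ 0.5845 -0.2676  0.035 ] 0.08184565324303705 0.0701747157448258
body ((0.487255722284317, -0.0012822151184082031), (0.09624070674180984, 0.06449497491121292), 1.0631933212280273) [ 0.4866 -0.0012]
[0.5311 0.031  0.024 ] [ 0.534  -0.0335  0.024 ] [ 0.4389 -0.0342  0.024 ] [0.4359 0.0298 0.024 ] [ 0.485  -0.0017  0.024 ] 0.7013787668795977 0.4149349201854383 2.6369673276104493 2.6725376413942428
handle [ 0.4857 -0.0016  0.042 ]
tonguetip [ 0.4117 -0.0027  0.016 ]
```

```bash
python3 -c "
from h import *
to(.51,-.0015,.17,1,90)"
```

```text
pos [ 0.5761 -0.2717  0.1789] phi 100.19 tilt 0.88 q6 -0.62 F [-0.7 -1.3  0.5] grip 0.0399 t 12.57
shift cm [27.75 -1.72  1.15] roll 9.2
```

```bash
python3 -m inch '[[[4,6,-0.4,0,3],[4,12,-0.8,0,6],[4,18,-1.2,0.5,9],[4,24,-1.6,1,9.2],[4,27.75,-1.7,1,9.2]]]'>/dev/null; python3 -m inch '[[[4,0,0,0,0],[4,0,0,0,0],[4,0,0,0,0],[4,0,0,0,0],[4,0,0,0,0]]]'; python3 -c "
from h import *
i,im,d=cam('wrist'); np.savez('w9.npz',im=im,d=d,**i);save('w9.png',im)
to(.487,-.0015,.06,1,90)"
```

```text
clock: 13.82
eef_pos: [0.5089, 0.0001, 0.1713]
tool_rot: [0.701, 0.713, -0.003, -0.008]
ft_force: [0.1, 0.4, 0.3]
grip_width: 0.04
pos [5.089e-01 2.000e-04 1.713e-01] phi 91.03 tilt 0.94 q6 -0.02 F [-0.4 -0.3  0.5] grip 0.0401 t 13.88
shift cm [-0.21 -2.02 11.16] roll 0.0
```

View pics/w9.png

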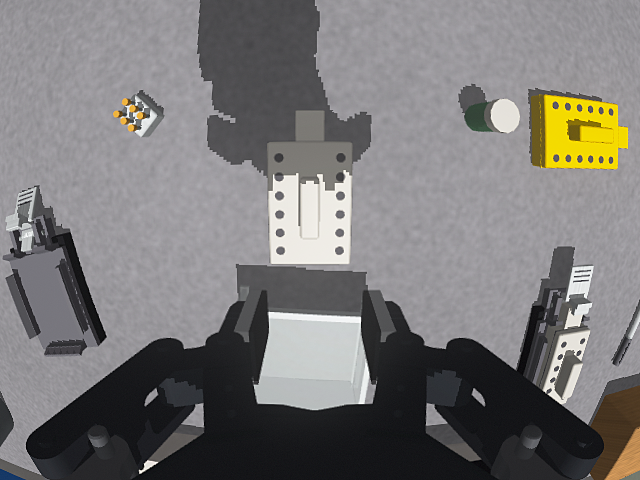

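Run:
```python
from h import *
np.set_printoptions(precision=4,suppress=True)
Z=np.load('w9.npz'); i={k:Z[k] for k in ['vfov','cx','cy','R','t']}; im=Z['im']
save('w9c.png',cv2.resize(im[100:275,250:370],None,fx=3.4,fy=3.4,interpolation=cv2.INTER_CUBIC))
yaw=lambda a,b: np.degrees(np.arctan2(*(b-a)[1::-1])) 
H=[onz(i,u,v,.024,True) for u,v in [(279,157),(281,251),(340,157),(339,251)]]
print(*H,sum(H)/4,yaw(H[0],H[1]),yaw(H[2],H[3]))
C=[onz(i,u,v,.024,True) for u,v in [(267,142),(270,264),(353,142),(351.5,264)]]
print(*C,sum(C)/4,yaw(C[0],C[1]),yaw(C[2],C[3]))
print('tip',onz(i,310,111,.016,True))
h=[onz(i,u,v,.042,True) for u,v in [(301,239),(319,239),(300.5,177),(319,177)]]; print(*h,sum(h)/4)
```

```text
[ 0.4532 -0.0267  0.024 ] [ 0.5259 -0.0252  0.024 ] [0.4525 0.0184 0.024 ] [0.5251 0.02   0.024 ] [ 0.4892 -0.0034  0.024 ] 1.1404957921553096 1.2664539040158018
[ 0.442  -0.0357  0.024 ] [ 0.5368 -0.0341  0.024 ] [0.441  0.0277 0.024 ] [0.5358 0.0304 0.024 ] [ 0.4889 -0.0029  0.024 ] 0.9666117000809062 1.5792910295673515
tip [ 0.4182 -0.0044  0.016 ]
[ 0.5109 -0.0092  0.042 ] [0.5106 0.0038 0.042 ] [ 0.4661 -0.01    0.042 ] [0.4659 0.0028 0.042 ] [ 0.4884 -0.0032  0.042 ]
```

View pics/w9c.png

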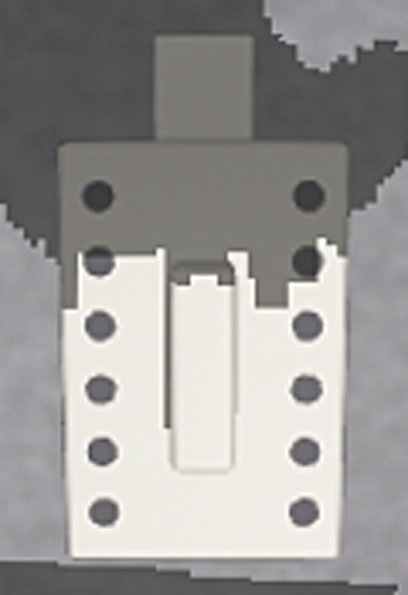

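```bash
python3 -c "
from h import *
to(.489,-.003,.06,1.2,90)"
```

```text
pos [5.089e-01 2.000e-04 1.713e-01] phi 91.03 tilt 0.94 q6 -0.02 F [-0.4 -0.3  0.5] grip 0.0401 t 13.88
shift cm [-0.37 -1.83 11.15] roll -0.2
```

```bash
python3 -m inch '[[[4,-0.37,-1.8,2,0],[4,-0.37,-1.83,5,0],[4,-0.37,-1.83,9,0],[4,-0.37,-1.83,11.1,0],[4,-0.37,-1.83,11.1,0]]]'>/dev/null; python3 -m inch '[[[4,0,0,0,0],[4,0,0,0,0],[4,0,0,0,0],[4,0,0,0,0],[4,0,0,0,0]]]'; python3 -c "
from h import *
to(.489,-.003,.042,1.2,90)"
```

```text
clock: 15.12
eef_pos: [0.4875, -0.0032, 0.0592]
tool_rot: [0.701, 0.713, -0.004, -0.009]
ft_force: [-0.2, -0.9, 0.5]
grip_width: 0.04
pos [ 0.4875 -0.0032  0.0592] phi 91.02 tilt 1.14 q6 -0.03 F [-0.2 -0.9  0.5] grip 0.0400 t 15.12
shift cm [0.   0.19 1.72] roll -0.2
```

```bash
python3 -m inch '[[[4,0,0.2,0.9,0],[4,0,0.2,1.5,0],[4,0,0.2,1.7,0],[4,0,0.2,1.7,0],[4,0,0.2,1.7,0]]]'; python3 -m inch '[[[0.5,0,0,0,0],[0.5,0,0,0,0],[0.5,0,0,0,0],[0.5,0,0,0,0],[0.5,0,0,0,0]]]'; python3 -c "
from h import *
to(.489,-.003,.09,1.2,90)"
```

```text
clock: 15.75
eef_pos: [0.4893, -0.003, 0.0423]
tool_rot: [0.701, 0.713, -0.004, -0.009]
ft_force: [0.1, 0.1, -0.4]
grip_width: 0.04
clock: 16.38
eef_pos: [0.4896, -0.003, 0.0427]
tool_rot: [0.701, 0.713, -0.004, -0.009]
ft_force: [-0.9, 0.1, 5.8]
grip_width: 0.012
pos [ 0.4896 -0.003   0.0427] phi 91.02 tilt 1.09 q6 -0.03 F [-0.9  0.1  5.8] grip 0.0120 t 16.38
shift cm [ 0.04 -0.14 -4.73] roll -0.2
```

```bash
python3 -m inch '[[[0.5,0,0,-0.2,0],[0.5,0,0,-1,0],[0.5,0,0,-3,0],[0.5,0,0,-5.5,0],[0.5,0,0,-8,0]]]'; python3 -c "
from h import *
to(.5855,-.2678,.12,10.2,90)
i,im,d=cam('wrist'); np.savez('w10.npz',im=im,d=d,**i);save('w10.png',im)"
```

```text
clock: 17.0
eef_pos: [0.4905, -0.0036, 0.1232]
tool_rot: [0.701, 0.713, -0.004, -0.009]
ft_force: [-0.3, 0.2, -3.7]
grip_width: 0.0121
pos [ 0.4905 -0.0036  0.1232] phi 91.02 tilt 1.16 q6 -0.03 F [-0.3  0.2 -3.7] grip 0.0121 t 17.00
shift cm [-26.59   9.03  -0.04] roll -9.2
```

View pics/w10.png

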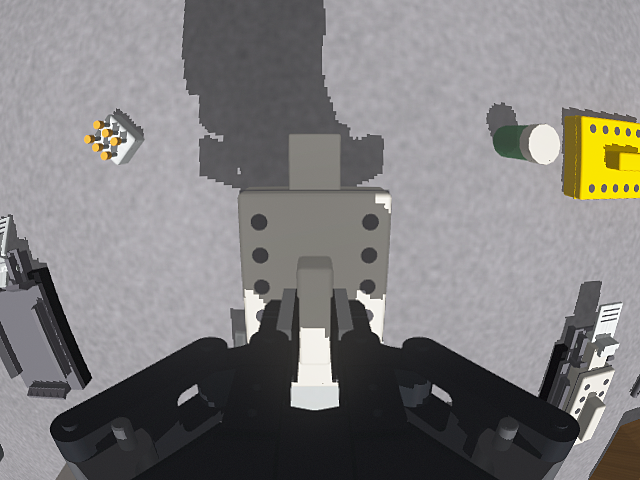

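Held and level. Checking how the cassette sits in the hand, using its holes and tongue tip (289–341, 134).

Run:
```python
from h import *
np.set_printoptions(precision=4,suppress=True)
Z=np.load('w10.npz'); i={k:Z[k] for k in ['vfov','cx','cy','R','t']}; im=Z['im']
yaw=lambda a,b: np.degrees(np.arctan2(*(b-a)[1::-1])) 
z=.1045
L=[onz(i,u,v,z,True) for u,v in [(259,222),(260,255.5),(261.5,287),(370.5,222),(369,255.5),(368,287)]]
print(*L); print(yaw(L[0],L[2]),yaw(L[3],L[5]),np.linalg.norm(L[0]-L[3]),np.linalg.norm(L[0]-L[2]))
f=(L[0]+L[3])/2; print('front hole mid',f)
t=np.array([onz(i,u,134.5,z-.008,True) for u in (289,341)]).mean(0); print('tip',t)
T=np.radians(1.0); x=np.array([np.cos(T),np.sin(T)])
print('centre from holes',f[:2]+.0363*x,'from tip',t[:2]+.072*x, get_obs()['eef_pos'])
P=cloud(i,Z['d'])
```

```text
[ 0.4545 -0.0273  0.1045] [ 0.4689 -0.0272  0.1045] [ 0.4832 -0.027   0.1045] [0.4537 0.0184 0.1045] [0.4681 0.0186 0.1045] [0.4825 0.0191 0.1045]
0.7094018348099558 1.423284579207494 0.04577451908159647 0.02876763648851325
front hole mid [ 0.4541 -0.0045  0.1045]
tip [ 0.4186 -0.005   0.0965]
centre from holes [ 0.4904 -0.0038] from tip [ 0.4906 -0.0037] [ 0.4927 -0.0036  0.1266]
```

```bash
python3 -c "
from h import *
to(.585,-.2677,.125,10.2,90)"
```

```text
pos [ 0.4927 -0.0036  0.1266] phi 91.02 tilt 0.84 q6 -0.03 F [ 0.7  0.8 -0.9] grip 0.0125 t 17.05
shift cm [-26.57   8.75  -0.14] roll -9.2
```

```bash
python3 -m inch '[[[0.5,-4,1.3,0,-2],[0.5,-9,3,0,-4],[0.5,-14,4.6,0,-6],[0.5,-19.5,6.4,0,-8],[0.5,-24,7.9,0,-9.2]]]'>/dev/null; python3 -m inch '[[[0.5,-1.5,0.5,0,0],[0.5,-2.6,0.8,0,0],[0.5,-2.6,0.8,0,0],[0.5,-2.6,0.8,0,0],[0.5,-2.6,0.8,0,0]]]'; python3 -c "
from h import *
to(.585,-.2677,.10,10.2,90)"
```

```text
clock: 18.3
eef_pos: [0.5884, -0.2673, 0.1227]
tool_rot: [0.641, 0.768, -0.002, -0.008]
ft_force: [-0.1, -1.1, -2.6]
grip_width: 0.0118
pos [ 0.5884 -0.2673  0.1227] phi 100.29 tilt 0.91 q6 -0.61 F [-0.1 -1.1 -2.6] grip 0.0118 t 18.30
shift cm [-0.   -0.32  2.28] roll 0.1
```

```bash
python3 -m inch '[[[0.5,0,-0.3,0.6,0],[0.5,0,-0.3,1.3,0],[0.5,0,-0.3,2,0],[0.5,0,-0.32,2.2,0],[0.5,0,-0.32,2.2,0]]]'; python3 -c "
from h import *
to(.585,-.2677,.083,10.2,90)
i,im,d=cam('wrist'); np.savez('w11.npz',im=im,d=d,**i);save('w11.png',im)"
```

```text
clock: 18.92
eef_pos: [0.5848, -0.2677, 0.1004]
tool_rot: [0.641, 0.768, -0.002, -0.008]
ft_force: [-0.3, -0.3, -3.1]
grip_width: 0.0123
pos [ 0.5848 -0.2677  0.1004] phi 100.28 tilt 0.94 q6 -0.61 F [-0.3 -0.3 -3.1] grip 0.0123 t 18.93
shift cm [-0.02  0.04  1.74] roll 0.1
```

View pics/w11.png

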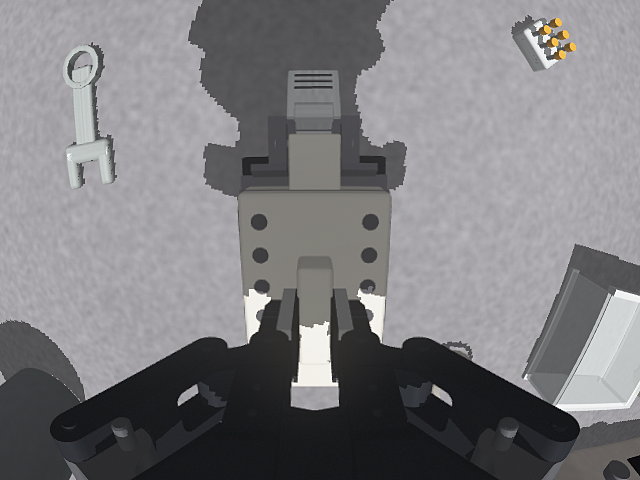

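Aligned: tongue mid u≈315, pad mid u≈314, cradle front corners mid u≈314. Descending in stages.

```bash
python3 -m inch '[[[0.5,0,0,0.6,0],[0.5,0,0,1.2,0],[0.5,0,0,1.8,0],[0.5,0,0,2.2,0],[0.5,0,0,2.5,0]]]'; python3 -c "
from h import *
print(get_obs()['ft_torque'])
to(.585,-.2677,.064,10.2,90)"
```

```text
clock: 19.6
eef_pos: [0.5846, -0.2675, 0.0753]
tool_rot: [0.641, 0.768, -0.002, -0.008]
ft_force: [-0.1, -0.1, -2.5]
grip_width: 0.0122
[ 0.01454038 -0.00610419 -0.0404585 ]
pos [ 0.5846 -0.2675  0.0753] phi 100.28 tilt 0.93 q6 -0.61 F [-0.1 -0.1 -2.5] grip 0.0122 t 19.60
shift cm [-0.04  0.05  1.13] roll 0.1
```

```bash
python3 -m inch '[[[0.5,0,0,0.2,0],[0.5,0,0,0.4,0],[0.5,0,0,0.6,0],[0.5,0,0,0.7,0],[0.5,0,0,0.7,0]]]'; python3 -c "
from h import *
print(get_obs()['ft_torque'])
to(.585,-.2677,.0627,10.2,90)"
```

```text
clock: 20.23
eef_pos: [0.5849, -0.2675, 0.0691]
tool_rot: [0.641, 0.768, -0.002, -0.007]
ft_force: [0.7, 0.7, 1.4]
grip_width: 0.0122
[ 0.09258073  0.20170247 -0.0439842 ]
pos [ 0.5849 -0.2675  0.0691] phi 100.29 tilt 0.86 q6 -0.61 F [0.7 0.7 1.4] grip 0.0122 t 20.23
shift cm [-0.02  0.01  0.64] roll 0.1
```

Small contact load (about 4 N beyond the weight, the toe). Pushing on.

```bash
python3 -m inch '[[[0.5,0,0,0.2,0],[0.5,0,0,0.35,0],[0.5,0,0,0.5,0],[0.5,0,0,0.65,0],[0.5,0,0,0.75,0]]]'; python3 -c "
from h import *
print(get_obs()['ft_torque'])
to(.585,-.2677,.0627,10.2,90)
i,im,d=cam('wrist'); save('w12.png',im)"
```

```text
clock: 20.85
eef_pos: [0.585, -0.2677, 0.0627]
tool_rot: [0.641, 0.768, -0.002, -0.007]
ft_force: [-0.3, 2.2, 11.0]
grip_width: 0.0122
[ 0.32884925  0.23284726 -0.0005213 ]
pos [ 0.585  -0.2677  0.0627] phi 100.30 tilt 0.80 q6 -0.61 F [-0.3  2.2 11. ] grip 0.0122 t 20.85
shift cm [-0. -0.  0.] roll 0.1
```

View pics/w12.png

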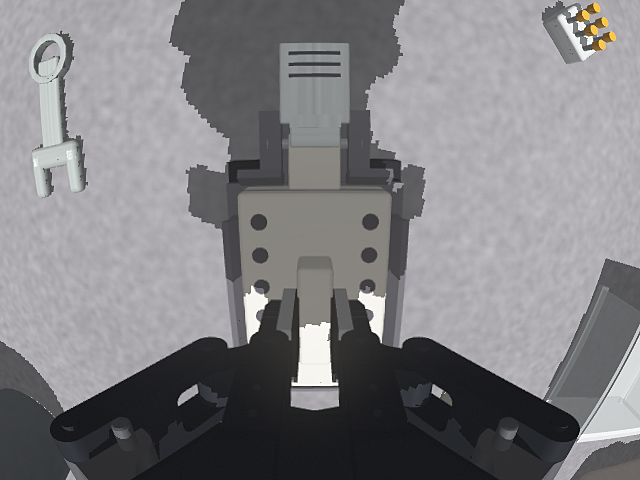

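z=0.0627 as expected when seated, and 11 N on the floor. The tongue's last bit (v 134–148) is now hidden under the hook and the pad is up again. Releasing and retreating.

```bash
python3 -m inch '[[[4,0,0,0,0],[4,0,0,0,0],[4,0,0,0,0],[4,0,0,0,0],[4,0,0,-0.5,0]]]' ; python3 -m inch '[[[4,0,0,-2,0],[4,0,0,-5,0],[4,0,2,-9,0],[4,0,4,-13,0],[4,0,4,-13,0]]]';  python3 -m inch '[[[4,0,0,0,0],[4,0,0,0,0],[4,0,0,0,0],[4,0,0,0,0],[4,0,0,0,0]]]' >/dev/null; python3 -c "
from h import *
o=get_obs();print(o['ft_force'],o['clock'])
i,im,d=cam('wrist'); np.savez('w13.npz',im=im,d=d,**i);save('w13.png',im)
i,im,d=cam('top'); np.savez('t13.npz',im=im,d=d,**i);save('t13.png',im)"
```

```text
clock: 21.52
eef_pos: [0.5846, -0.2676, 0.0673]
tool_rot: [0.641, 0.768, -0.002, -0.007]
ft_force: [0.4, 0.3, 1.0]
grip_width: 0.0399
clock: 22.15
eef_pos: [0.6291, -0.2617, 0.2017]
tool_rot: [0.64, 0.768, -0.0, -0.003]
ft_force: [-0.2, -1.0, 0.1]
grip_width: 0.0402
[-0.55940275  0.11873392 -1.36978658] 22.775
```

View pics/w13.png

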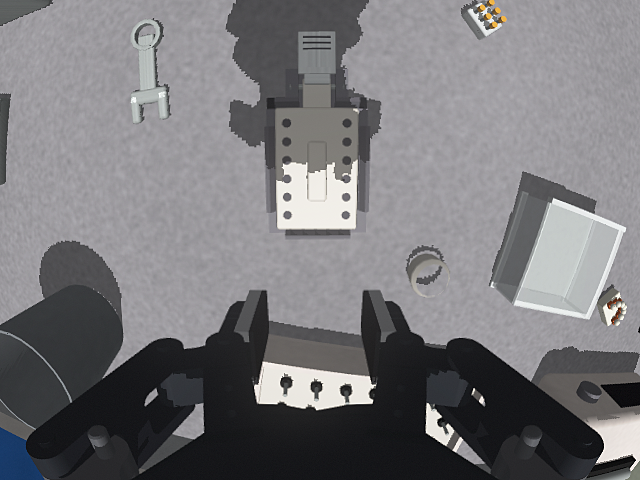

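View pics/t13.png

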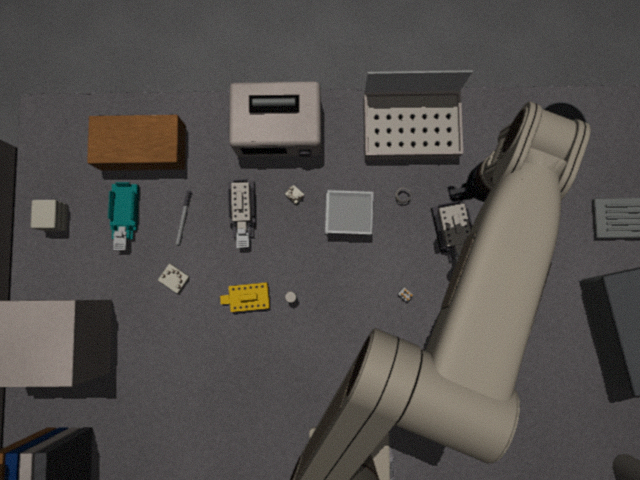

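The cassette is seated, the hook is over the tongue and the bystanders haven't moved. Checking heights by depth.

Run:
```python
from h import *
np.set_printoptions(precision=4,suppress=True)
Z=np.load('w13.npz'); i={k:Z[k] for k in ['vfov','cx','cy','R','t']}; d=Z['d']
def p(u,v):
    f,cx,cy=K(i); x=(u-cx)/f;y=(v-cy)/f;r=np.hypot(x,y)
    dd=np.median(d[v-1:v+2,u-1:u+2]); c=np.array([np.tan(r)*x/r,np.tan(r)*y/r,1])*dd
    return (c-i['t'])@i['R']
for n,u,v in [('fl',281,115),('fr',353,115),('bl',283,224),('br',351,224),('handle',317,190),('pad tip',317,36),('pad',317,55),('hook',317,78),('tongue',317,97),('bench',450,120)]: print(n,p(u,v))
H=[onz(i,u,v,.044,True) for u,v in [(287,123),(287.5,215),(347,123),(346,215)]]
print('centre',sum(H)/4,[np.degrees(np.arctan2(*(H[k+1]-H[k])[1::-1])) for k in (0,2)])
i2,im,_=cam('scene'); save('s13.png',cv2.resize(im[290:400,160:300],None,fx=5,fy=5,interpolation=cv2.INTER_CUBIC))
```

```text
fl [ 0.5482 -0.3023  0.0428]
fr [ 0.5383 -0.2486  0.0434]
bl [ 0.6323 -0.2865  0.0431]
br [ 0.6227 -0.2332  0.0429]
handle [ 0.598  -0.2656  0.0614]
pad tip [ 0.4789 -0.2871  0.0318]
pad [ 0.4946 -0.2843  0.0311]
hook [ 0.5151 -0.2806  0.0425]
tongue [ 0.5291 -0.278   0.0354]
bench [ 0.5188 -0.1557 -0.001 ]
centre [ 0.5848 -0.2679  0.044 ] [np.float64(10.04042996264358), np.float64(10.553114447838395)]
```

View pics/s13.png

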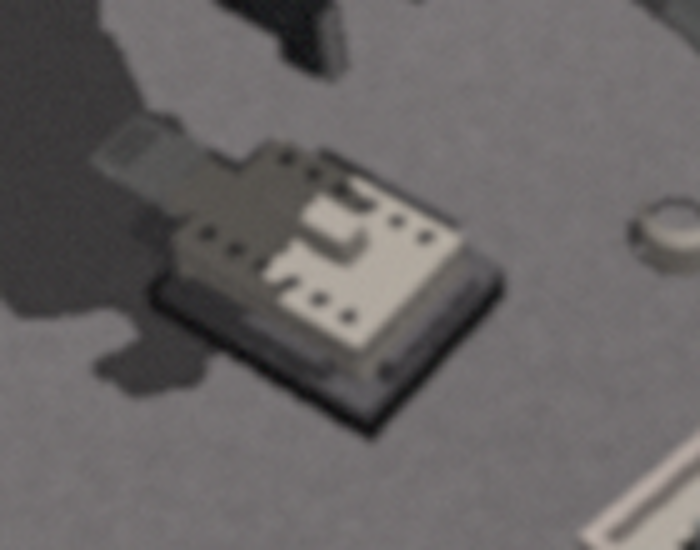

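The body top is level at 43 mm (bench reads −1, expected 44). The pad is back at about 32 mm and the hook at 42.5 mm, so the latch is shut. The gripper is clear. Handing in.

```bash
python3 -c "
from h import *
ticket.job_done(); print(get_obs()['clock'])"
```

```text
the job is handed in; nothing more can be done
the job is handed in; nothing more can be done
```

The wide cassette is latched in the empty cradle, and I handed the job in at about 23 s; no verdict was reported.

I drew the cassette out from under the hood by its tongue and let go of it flat on the bench. I then pressed the latch open, picked the cassette up by its handle, and pushed it home with 11 N until the latch snapped shut.

**Last checks:**
- **Position:** the cassette's centre reads (0.5848, -0.2679), against a measured cradle origin of (0.585, -0.2677). It is parallel within about 0.3°.
- **Height and level:** the body top is level within 1 mm at 43 mm. The bench itself read -1 mm, so that matches the 44 mm expected.
- **Latch:** the pad is back at about 32 mm and the hook's top is at 42.5 mm over the tongue, so the wide latch is shut.
- **Everything else:** the narrow cassette and the bystanders look unmoved in the last overhead picture; the arm hid part of that view. I checked this by eye and did not measure the distances.

**Disagreements:**
- The top and wrist cameras differed by 2–3 mm in x. I used the wrist readings for the insertion.
- Both times the fingers closed, the tool met about 6 N upwards. I think the closed fingertips reach a few mm lower than stated; it did no visible harm.

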